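Tighten a leak-test cover plate in cross order

ROBOT

A 6-joint arm with a two-finger parallel gripper is mounted at the origin on the work surface. World frame = base frame: x ahead of the robot, y to its left, z up, the work surface at z = 0. Lengths are in m, angles in rad, forces in N, time in s.
With the tool pointing down it reaches from about 0.275 to 0.875 m from the base axis. Payload 12.5 kg.
Tool frame: the origin (TCP) lies at the very end of the fingers, on their centre line; the grasp point (between the pads) lies 19 mm behind it; x points along the fingers, y is the direction in which the jaws open and shut, and the axes are right-handed (so a half turn about x gives the same grasp; the last joint's range is limited). The gripper opens to 85 mm and grips with 20 to 120 N. Pads are 22 mm wide; open, the fingers measure 114 mm over their backs; the gripper's body (76 mm by 85 mm) begins 54 mm behind the grasp point. The pads swing forward as they close: fully open they stand 13 mm farther back than shut.
Start: joints at [1.256, 0.351, 1.652, -0, 1.139, -0.085], TCP at [0.125, 0.536, 0.231] pointing down, gripper open.
Joint ranges: [-2.75, 2.75], [-0.79, 2.1], [0.01, 2.65], [-1.57, 4.71], [0.07, 3.14], [-2.87, 2.87]. Speed limits (rad/s): [2.22, 2.22, 2.79, 3.14, 3.14, 3.14].

INTERFACE

Orientations are given as a 3x3 rotation matrix whose columns are the frame's x, y, z axes.
In Python, from bench import manip gives the robot as it stands. Calls block until the motion is done:
- manip.move_ptp(position, orientation): joint-space move of the TCP to a pose.
- manip.move_l(position, attitude=None, max_speed=0.15): straight line of the TCP; attitude=None keeps the orientation; max_speed is the mean speed in m/s.
- manip.move_j(angles): joint-space move.
- manip.set_gripper(opening, effort=None): opening from 0.0 (shut) to 1.0 (fully open); effort is the grip in N (None keeps the last); returns when the fingers have stopped.
- manip.dwell(seconds).
- manip.inverse_kinematics(position, orientation): joint angles nearest the present ones, or None.
- manip.grab_frame(name): name is "scene" or "top"; returns (picture, depth): 400x640x3 uint8, red, green, blue; 400x640 float32, m along the optical axis (not along the pixel's ray), 0 where there is no reading.
- manip.get_calibration(name): a dict with "camera_matrix" (3x3 intrinsics, pixels), "R" (3x3) and "t" (3): a world point X has camera coordinates R X + t. Camera axes: x right, y down, z forward; pixel columns grow to the right and rows downward; lengths in m; the calibration is good to about 2 mm. A picture is of the moment at which its call begins. get_calibration takes no time and is no camera call.
A pose or a line that the arm cannot do raises manip.Unreachable and nothing moves.
- manip.sign_off(): hands the job in, once; it reports no verdict.
Trained networks look in the newest picture that a camera, given by its name, has taken for a name from the list of things; names that differ only in an ending like _2 or _b are one class to them, and where a whole thing is asked for, a point or a joint stands for the part that bears it (a point fixed in the world has none). Each returns a list of dicts, best first, with "confidence" (0 to 1); they miss things now and then, are a little off and sometimes report something else, mostly with a low value. They report only what shows in the picture. A call takes as long as a camera call.
- manip.look_for(camera, name): "at" ([x, y, z] in m, in world coordinates, good to about 4 mm: the middle of the surface that is visible of it).
Readings, each from a call of its own:
- manip.current_time(): time.
- manip.current_qpos(): joint angles.
- manip.current_joint_vel(): joint speeds.
- manip.current_joint_torque(): joint torques, N m.
- manip.current_ee_pos(): TCP position.
- manip.current_tcp_rot(): TCP orientation.
- manip.current_force(): force on the tool from outside, world axes, zero at the start.
- manip.current_ft_torque(): the same for the moment, N m.
- manip.current_grip_width(): opening from 0.0 (shut) to 1.0 (fully open).
Only numpy, scipy, OpenCV 4.12 (cv2) and the standard library are available. Lean on these libraries where they do the work, as an engineer would, in place of code of your own. Each camera call takes 0.05 s, during which the arm holds its last target. There are 200 camera calls.

TASK

The cover plate of the gland leak-test chamber is only finger snug: tighten its four brass wing nuts clockwise, about half a turn each until you feel the nut go firm on its sleeve, so that the plate seats evenly. Work in cross order, finishing one diagonal pair before you turn the other pair, do not force a nut much past firm, do not lean on the plate, and leave the things lying around alone.

Things in the scene. Friction and masses are not known exactly. Their poses are not given: they have to be found in the camera images.
- chamber: Leak-test chamber for cable glands: black steel box 240 x 200 mm (its x by y), 95 mm high to the top of its flange, fixed on the bench, at a place and yaw (within 0.5 rad) that vary. Gauge and blue-handled valve on its +x face, sticking out 50 mm, below the plate. Origin: centre of its underside; z up.
- plate: Aluminium cover plate 210 x 170 x 10 mm on a black rubber gasket, a grey gland (40 mm wide, 34 mm high) in its middle. Origin: centre of its underside, 99 mm above the bench, z up. Studs with nuts at x = +-80, y = +-60 mm of its frame. It cannot slide; the nuts draw it down 1.2 mm against the springy gasket, and when all are firm it lies parallel to the chamber, its underside at 98 mm.
- nut1: Brass wing nut at the +x, +y corner of the plate, diagonal to nut3. Two flat wings 10 mm thick, 56 mm ear to ear along the nut's own x, to be gripped across their thickness (its y). Origin: on the stud axis, 28 mm above the plate. Wings reach from 15 mm below it (round hub 25 mm wide underneath: keep fingertips above that) to 13 mm above it. All four nuts are alike in shape and behaviour.
- nut2: Brass wing nut at the +x, -y corner, diagonal to nut4. All nuts turn about z; clockwise from above tightens, sinking 3 mm a turn. At the start each is finger snug with its wings at any angle. Its foot meets its sleeve and it goes firm after 2.1 to 3.1 rad, different for each nut and not to be seen beforehand. It stays where it is let go.
- nut3: Brass wing nut at the -x, -y corner, diagonal to nut1. Running torque of any nut: 0.05 N m turning free (as in the second pair, since the first has drawn the plate down) to 0.15 N m while squeezing the gasket. Once firm the torque climbs about 1 N m per rad. Torque readings at rest carry friction and an offset of 0.2 N m: judge by the rise over the running value, after like steps.
- nut4: Brass wing nut at the -x, +y corner, diagonal to nut2. Leave any nut when its torque has risen 0.15 to 0.25 N m above its own running torque, which is 0.2 to 0.4 rad past first contact with the sleeve; with a rise under 0.08 N m it is still loose, over 0.4 the thread is overloaded.
- nut1_tip (a point): Point on one wing of nut1, 24 mm from the stud axis along the nut's x, 3 mm above its origin.
- nut2_tip (a point): Point on one wing of nut2, 24 mm from the stud axis along the nut's x, 3 mm above its origin.
- nut3_tip (a point): Point on one wing of nut3, 24 mm from the stud axis along the nut's x, 3 mm above its origin.
- nut4_tip (a point): Point on one wing of nut4, 24 mm from the stud axis along the nut's x, 3 mm above its origin.
- battery_center (a point): Centre of a black and orange cordless-tool battery, 115 x 75 x 62 mm, loose bystander.
- tape_center (a point): Centre of a yellow tape measure, 72 x 38 x 67 mm, loose bystander.
- driver_grip (a point): Handle of a blue screwdriver lying on the bench, 200 mm long, loose bystander.
- spare_gland_center (a point): Centre of a grey spare cable gland standing on the bench, 40 mm wide, 39 mm high, loose bystander.
- sleeve1: Steel limiter sleeve, 26 mm wide, round the stud of nut1 in the plate's hole, fixed to the chamber, hidden under the nut; top 108 mm above the chamber's foot. The nut's foot (36 mm wide, 28 mm below its origin) comes to bear on it when the gasket is squeezed enough.
- sleeve2: Steel limiter sleeve, 26 mm wide, round the stud of nut2 in the plate's hole, fixed to the chamber, hidden under the nut; top 108 mm above the chamber's foot. The nut's foot (36 mm wide, 28 mm below its origin) comes to bear on it when the gasket is squeezed enough.
- sleeve3: Steel limiter sleeve, 26 mm wide, round the stud of nut3 in the plate's hole, fixed to the chamber, hidden under the nut; top 108 mm above the chamber's foot. The nut's foot (36 mm wide, 28 mm below its origin) comes to bear on it when the gasket is squeezed enough.
- sleeve4: Steel limiter sleeve, 26 mm wide, round the stud of nut4 in the plate's hole, fixed to the chamber, hidden under the nut; top 108 mm above the chamber's foot. The nut's foot (36 mm wide, 28 mm below its origin) comes to bear on it when the gasket is squeezed enough.

How it is judged:
By the outcome, as a careful person would: the job done as asked, in the order asked, and still so for the second after the job is handed in, with the robot touching nothing.
It also fails if it takes over 72 s, if anything falls off the work surface, if the arm or the gripper's body presses on something with over 40 N, if the wrist force passes 120 N, or if a joint passes its speed limit or range.

## Working session

There is one attempt and no reset: what is moved stays moved. The work goes in short steps, each a Python script; the robot and the scene stay as the last script left them, time stands still between calls to the robot, and variables do not carry over. Pictures are saved under pics/ and viewed, on a budget of 10 in all, crops included, one or two more only if the job needs it, and the job is handed in when it is done.

```bash
ls; mkdir -p pics; python3 - <<'E'
from bench import manip
import numpy as np,cv2
for c in ("top","scene"):
    p,d=manip.grab_frame(c); cv2.imwrite(f"pics/{c}0.png",p[:,:,::-1]); np.save(f"{c}_d.npy",d)
    k=manip.get_calibration(c); print(c,k["camera_matrix"].round(1).tolist(),(-k["R"].T@k["t"]).round(3),k["R"].round(3).tolist())
    for n in ["chamber","plate","nut1","nut2","nut3","nut4","nut1_tip","nut2_tip","nut3_tip","nut4_tip"]+(["battery_center","tape_center","driver_grip","spare_gland_center"] if c=="top" else []):
        print(n,[(np.round(r["at"],3).tolist(),round(r["confidence"],2)) for r in manip.look_for(c,n)][:5])
print(manip.current_time())
E
```

```text
pics
top [[409.8, 0.0, 311.2], [0.0, 409.8, 202.8], [0.0, 0.0, 1.0]] [ 0.417 -0.01   1.16 ] [[-0.012, -1.0, 0.015], [-0.994, 0.01, -0.105], [0.105, -0.016, -0.994]]
chamber [([0.554, 0.052, 0.11], 0.69), ([0.65, 0.078, 0.123], 0.46)]
plate [([0.55, 0.057, 0.115], 0.88)]
nut1 [([0.504, 0.142, 0.122], 0.67), ([0.456, 0.033, 0.122], 0.49), ([0.649, 0.077, 0.124], 0.44)]
nut2 [([0.504, 0.142, 0.122], 0.67), ([0.456, 0.033, 0.122], 0.49), ([0.649, 0.077, 0.124], 0.44)]
nut3 [([0.504, 0.142, 0.122], 0.67), ([0.456, 0.033, 0.122], 0.49), ([0.649, 0.077, 0.124], 0.44)]
nut4 [([0.504, 0.142, 0.122], 0.67), ([0.456, 0.033, 0.122], 0.49), ([0.649, 0.077, 0.124], 0.44)]
nut1_tip [([0.65, 0.072, 0.124], 0.69)]
nut2_tip [([0.596, -0.028, 0.123], 0.43)]
nut3_tip [([0.453, 0.035, 0.124], 0.6), ([0.648, 0.082, 0.123], 0.51)]
nut4_tip [([0.5, 0.14, 0.123], 0.69), ([0.599, -0.03, 0.124], 0.67)]
battery_center [([0.598, -0.384, 0.063], 0.88), ([0.453, 0.036, 0.119], 0.33)]
tape_center [([0.553, 0.054, 0.107], 0.39)]
driver_grip [([0.651, 0.077, 0.125], 0.74), ([0.396, -0.387, 0.02], 0.58)]
spare_gland_c
[... 322 characters left out ...]
089, 0.134], 0.81), ([0.609, -0.022, 0.131], 0.64), ([0.456, 0.041, 0.133], 0.59), ([0.51, 0.154, 0.135], 0.55)]
nut2 [([0.652, 0.089, 0.134], 0.81), ([0.609, -0.022, 0.131], 0.64), ([0.456, 0.041, 0.133], 0.59), ([0.51, 0.154, 0.135], 0.55)]
nut3 [([0.652, 0.089, 0.134], 0.81), ([0.609, -0.022, 0.131], 0.64), ([0.456, 0.041, 0.133], 0.59), ([0.51, 0.154, 0.135], 0.55)]
nut4 [([0.652, 0.089, 0.134], 0.81), ([0.609, -0.022, 0.131], 0.64), ([0.456, 0.041, 0.133], 0.59), ([0.51, 0.154, 0.135], 0.55)]
nut1_tip [([0.61, -0.024, 0.13], 0.57), ([0.654, 0.086, 0.131], 0.51)]
nut2_tip [([0.604, -0.025, 0.133], 0.46)]
nut3_tip [([0.46, 0.041, 0.134], 0.68)]
nut4_tip [([0.511, 0.146, 0.133], 0.61)]
1.3
```

```bash
cat > vis.py <<'E'
from bench import manip
import numpy as np
def cloud(c,d):
    k=manip.get_calibration(c); K=k["camera_matrix"]; v,u=np.indices(d.shape)
    P=np.stack([(u-K[0,2])/K[0,0]*d,(v-K[1,2])/K[1,1]*d,d],-1)
    return (P-k["t"])@k["R"]
E
python3 - <<'E'
from vis import *
import cv2
G=[[.652,.082],[.604,-.028],[.455,.036],[.506,.145]]
for c in("top","scene"):
    im=cv2.imread(f"pics/{c}0.png"); d=np.load(f"{c}_d.npy"); W=cloud(c,d)
    z=W[...,2]
    m=(d>0)&(abs(W[...,0]-.55)<.06)&(abs(W[...,1]-.055)<.06)&(z<.125)&(z>.09)
    print(c,"plate z",np.median(z[m]))
    for g in G:
        r=np.hypot(W[...,0]-g[0],W[...,1]-g[1]); m=(d>0)&(r<.036)&(z>.126)&(z<.165)
        p=W[m]; q=p[:,:2]; e,V=np.linalg.eigh(np.cov(q.T)); a=V[:,1]; s=(q-q.mean(0))@V
        print(len(p),"ctr",q.mean(0).round(4),"mid",((s.max(0)+s.min(0))/2@V.T+q.mean(0)).round(4),"ang",round(np.arctan2(a[1],a[0])%np.pi,3),"std",np.sqrt(e).round(4),"ext",np.ptp(s,axis=0).round(3),"z",np.percentile(p[:,2],[50,95]).round(4))
a=cv2.resize(cv2.imread("pics/top0.png")[60:260,180:400],None,fx=3.6,fy=3,interpolation=cv2.INTER_CUBIC)
cv2.imwrite("pics/a.png",cv2.resize(cv2.imread("pics/top0.png")[70:220,200:380],None,fx=4,fy=4,interpolation=cv2.INTER_CUBIC))
E
```

```text
top plate z 0.11060939364676842
88 ctr [0.6515 0.0788] mid [0.6526 0.078 ] ang 0.361 std [0.0031 0.016 ] ext [0.015 0.055] z [0.1483 0.1531]
109 ctr [ 0.6016 -0.0298] mid [ 0.6022 -0.0299] ang 1.318 std [0.0034 0.0161] ext [0.015 0.055] z [0.147  0.1528]
93 ctr [0.4569 0.0363] mid [0.4589 0.0369] ang 1.993 std [0.0031 0.0163] ext [0.014 0.054] z [0.1476 0.1529]
93 ctr [0.5065 0.1444] mid [0.5084 0.1447] ang 1.372 std [0.0031 0.0162] ext [0.013 0.054] z [0.1478 0.1531]
scene plate z 0.10807268728277687
163 ctr [0.653  0.0815] mid [0.6516 0.0793] ang 0.351 std [0.003  0.0167] ext [0.011 0.056] z [0.1413 0.149 ]
111 ctr [ 0.6047 -0.027 ] mid [ 0.6024 -0.0288] ang 1.343 std [0.0032 0.0169] ext [0.011 0.053] z [0.1421 0.149 ]
153 ctr [0.4584 0.0374] mid [0.4571 0.0356] ang 1.997 std [0.003  0.0163] ext [0.013 0.057] z [0.1397 0.1477]
154 ctr [0.5086 0.147 ] mid [0.507  0.1464] ang 1.386 std [0.0029 0.0167] ext [0.011 0.055] z [0.1405 0.1487]
```

View pics/a.png

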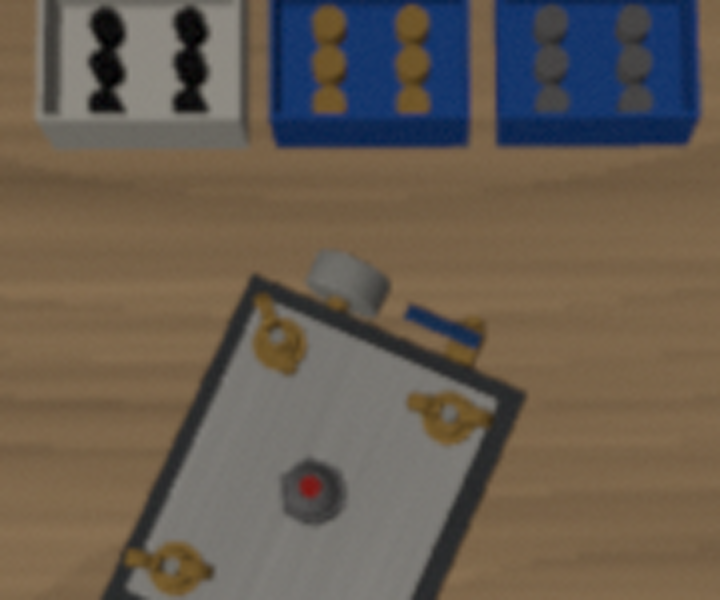

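View pics/scene0.png

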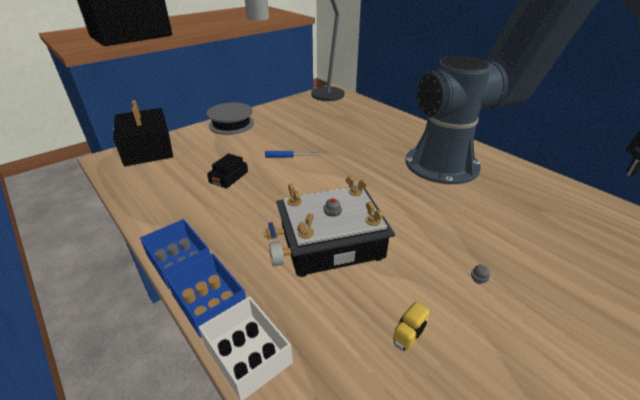

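```bash
cat > rob.py <<'E'
from bench import manip
import numpy as np
N={1:(.6521,.0786,.356),2:(.6023,-.0294,1.33),3:(.458,.0363,1.995),4:(.5077,.1455,1.379)}
def R(a):  # tool down, jaw axis at world angle a
    y=np.array([np.cos(a),np.sin(a),0]); x=np.array([0,0,-1.]); return np.stack([x,y,np.cross(x,y)],1)
E
python3 - <<'E'
from rob import *
print(manip.current_qpos(),np.array(manip.current_tcp_rot()).round(2).tolist(), manip.current_force(), manip.current_ft_torque(), manip.current_joint_torque())
for n,(x,y,a) in N.items():
    for s in (1,-1):
        for d in (0,-.5,-3.4):
            q=manip.inverse_kinematics([x,y,.127],R(a+s*np.pi/2+d)); print(n,s,d,None if q is None else np.round(q,2))
E
```

```text
[ 1.25639772e+00  3.50674697e-01  1.65182394e+00 -9.25700669e-06
  1.13907982e+00 -8.46093525e-02] [[0.0, 0.23, 0.97], [0.0, 0.97, -0.23], [-1.0, 0.0, 0.0]] [ 0.01505608 -0.18710601 -0.1923021 ] [0.03052107 0.06084889 0.01714998] [ 8.15879666e-04 -5.06033099e+01 -2.91638392e+01 -8.23091909e-05
  6.82959326e-04 -4.15687325e-06]
1 1 0 [ 0.05  0.65  1.44 -0.    1.05 -1.88]
1 1 -0.5 [ 0.05  0.65  1.44 -0.    1.05 -1.38]
1 1 -3.4 [ 0.05  0.65  1.44 -0.    1.05  1.52]
1 -1 0 [ 0.05  0.65  1.44 -0.    1.05  1.26]
1 -1 -0.5 [ 0.05  0.65  1.44 -0.    1.05  1.76]
1 -1 -3.4 [ 0.05  0.65  1.44 -0.    1.05 -1.62]
2 1 0 None
2 1 -0.5 [-0.13  0.56  1.6  -0.    0.98 -2.53]
2 1 -3.4 [-0.13  0.56  1.6  -0.    0.98  0.37]
2 -1 0 [-0.13  0.56  1.6  -0.    0.98  0.11]
2 -1 -0.5 [-0.13  0.56  1.6  -0.    0.98  0.61]
2 -1 -3.4 [-0.13  0.56  1.6  -0.    0.98 -2.77]
3 1 0 [-0.02  0.34  1.97 -0.    0.83  2.7 ]
3 1 -0.5 None
3 1 -3.4 [-0.02  0.34  1.97 -0.    0.83 -0.19]
3 -1 0 [-0.02  0.34  1.97 -0.    0.83 -0.45]
3 -1 -0.5 [-0.02  0.34  1.97 -0.    0.83  0.05]
3 -1 -3.4 None
4 1 0 [ 0.19  0.45  1.8  -0.    0.89 -2.76]
4 1 -0.5 [ 0.19  0.45  1.8  -0.    0.89 -2.26]
4 1 -3.4 [ 0.19  0.45  1.8  -0.    0.89  0.64]
4 -1 0 [ 0.19  0.45  1.8  -0.    0.89  0.38]
4 -1 -0.5 [ 0.19  0.45  1.8  -0.    0.89  0.88]
4 -1 -3.4 [ 0.19  0.45  1.8  -0.    0.89 -2.5 ]
```

```bash
cat >> rob.py <<'E'
T=manip.current_time
def rd(tag):
    print(tag,"t%.2f"%T(),"F",np.round(manip.current_force(),1),"M",np.round(manip.current_ft_torque(),3),"q6 %.3f"%manip.current_qpos()[5],"w %.3f"%manip.current_grip_width())
E
python3 - <<'E'
from rob import *
x,y,a=N[1]; A=a+np.pi/2
manip.move_ptp([x,y,.19],R(A)); rd("above")
manip.set_gripper(.55); rd("open")
manip.move_l([x,y,.127],max_speed=.1); rd("down")
manip.set_gripper(0,25); rd("grip"); print(manip.current_ee_pos())
p,d=manip.grab_frame("scene")
import cv2; cv2.imwrite("pics/g1.png",cv2.resize(p[150:290,230:430,::-1],None,fx=4,fy=4,interpolation=cv2.INTER_CUBIC))
E
```

```text
above t3.77 F [-0.5 -0.2 -0.5] M [ 0.026 -0.015 -0.023] q6 -1.877 w 0.999
open t4.24 F [-0.5  0.2 -0.2] M [0.013 0.018 0.03 ] q6 -1.878 w 0.549
down t5.03 F [-0.3 -1.   0.4] M [ 0.042 -0.017  0.012] q6 -1.878 w 0.550
grip t5.44 F [-1.6  0.7  4.9] M [ 0.042  0.217 -0.082] q6 -1.878 w 0.109
[0.65231117 0.07862712 0.12759679]
```

View pics/g1.png

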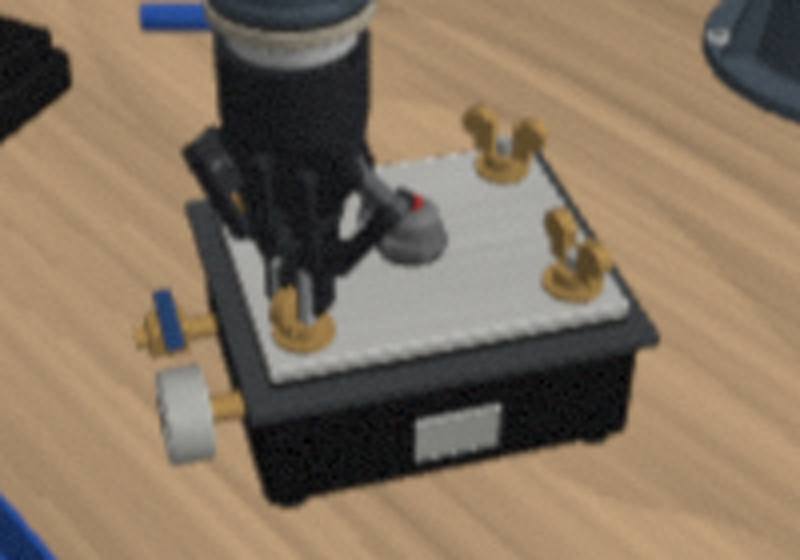

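```bash
cat >> rob.py <<'E'
def mz(k=4):
    m=[];f=[]
    for _ in range(k):
        manip.dwell(.03); m.append(manip.current_ft_torque()[2]); f.append(manip.current_force())
    return np.mean(m),np.mean(f,0)
def step(n,A,th,z0,off):
    x,y,_=N[n]; manip.move_ptp([x+off[0],y+off[1],z0-.003*th/(2*np.pi)],R(A-th))
E
python3 - <<'E'
from rob import *
manip.set_gripper(0,60); rd("60N")
A=N[1][2]+np.pi/2; print(mz())
for th in (.1,.2,.3,.6,.9,1.2,1.3,1.4,1.5):
    step(1,A,th,.127,(0,0)); t=T(); m,f=mz(); print(th,"t%.2f"%t,"m %.3f"%m,f.round(1),manip.current_ee_pos().round(4),manip.current_ft_torque().round(2))
E
```

```text
60N t5.71 F [-1.6  0.2  6.6] M [ 0.033  0.358 -0.044] q6 -1.878 w 0.099
(np.float64(-0.10457367273105071), array([-2.12138458,  0.46664751,  6.42699263]))
0.1 t6.09 m -0.103 [-1.7 -1.   6.3] [0.6524 0.0784 0.1277] [-0.12  0.26 -0.15]
0.2 t6.47 m -0.082 [-1.8 -2.3  6.4] [0.6525 0.0783 0.1276] [-0.35  0.25 -0.05]
0.3 t6.86 m -0.089 [-2.  -3.3  6.1] [0.6525 0.078  0.1276] [-0.53  0.21 -0.09]
0.6 t7.38 m -0.132 [-2.2 -6.5  6.5] [0.6524 0.0774 0.1274] [-1.08  0.28 -0.11]
0.9 t7.91 m -0.101 [ -3.6 -10.1   8. ] [0.6521 0.0768 0.1273] [-1.67  0.57 -0.08]
1.2 t8.43 m -0.119 [ -6.5 -13.    9.7] [0.6517 0.0764 0.1271] [-2.08  1.11 -0.18]
1.3 t8.82 m -0.135 [ -8.2 -13.5  10.5] [0.6516 0.0762 0.1271] [-2.23  1.2  -0.11]
1.4 t9.20 m -0.113 [ -9.  -14.8  11.1] [0.6514 0.0761 0.127 ] [-2.33  1.43 -0.09]
1.5 t9.58 m -0.122 [-10.1 -14.9  12.2] [0.6512 0.076  0.1269] [-2.43  1.6  -0.14]
```

```bash
cat >> rob.py <<'E'
def rot(t): return np.array([[np.cos(t),-np.sin(t)],[np.sin(t),np.cos(t)]])
def fit(ths,P):  # actual TCP xy = c + rot(-th) r
    M=np.vstack([np.hstack([np.eye(2),rot(-t)]) for t in ths]); s=np.linalg.lstsq(M,np.ravel(P),rcond=None)[0]
    return s[:2],s[2:]
def go(c,r,A,th,z0):
    p=c+rot(-th)@r; manip.move_ptp([p[0],p[1],z0-.003*th/(2*np.pi)],R(A-th))
E
python3 - <<'E'
from rob import *
ths=[0,.1,.2,.3,.6,.9,1.2,1.3,1.4,1.5]
P=np.array([[.6523,.0786],[.6524,.0784],[.6525,.0783],[.6525,.078],[.6524,.0774],[.6521,.0768],[.6517,.0764],[.6516,.0762],[.6514,.0761],[.6512,.076]])
c,r=fit(ths,P); print(c.round(4),r.round(4),[ (c+rot(-t)@r-p).round(4) .tolist() for t,p in zip(ths,P)][::3])
A=N[1][2]+np.pi/2
for th in (1.5,1.6,1.7,1.8,1.9,2.0):
    go(c,r,A,th,.1278); t=T(); m,f=mz(); print(th,"t%.2f"%t,"m %.3f"%m,f.round(1),manip.current_ee_pos().round(4),manip.current_ft_torque().round(2))
E
```

```text
[0.6504 0.0779] [0.002  0.0007] [[0.0, 0.0], [-0.0, 0.0], [0.0, -0.0001], [0.0, 0.0]]
1.5 t9.97 m -0.091 [-0.8 -1.1  1.2] [0.6511 0.0759 0.127 ] [-0.24  0.11 -0.17]
1.6 t10.35 m -0.117 [-1.3 -1.8  1.7] [0.651  0.0759 0.127 ] [-0.27  0.16 -0.09]
1.7 t10.73 m -0.080 [-1.1 -2.3  1.2] [0.6508 0.0758 0.127 ] [-0.43  0.22 -0.06]
1.8 t11.12 m -0.111 [-1.2 -3.2  0.5] [0.6505 0.0757 0.1269] [-0.59  0.24 -0.11]
1.9 t11.50 m -0.077 [-1.9 -3.5  1. ] [0.6503 0.0757 0.1269] [-0.65  0.3  -0.04]
2.0 t11.88 m -0.100 [-2.1 -4.5  0.5] [0.6501 0.0758 0.1268] [-0.74  0.43 -0.07]
```

```bash
cat >> rob.py <<'E'
def firm(c,r,A,th,z0,base,thmax,goal=.165,ds=.1):
    while th<thmax-1e-6:
        th+=ds; go(c,r,A,th,z0); m,f=mz(5); rise=m-base
        print("%.2f t%.2f m %.3f j6 %.3f"%(th,T(),m,manip.current_joint_torque()[5]),f.round(1),manip.current_qpos()[5].round(3))
        if abs(rise)>.45: break
        if abs(rise)>=goal:
            m2,_=mz(6); print("check",round(m2,3))
            if abs(m2-base)>=goal-.015: break
    return th
E
python3 - <<'E'
from rob import *
c=np.array([.6504,.0779]);r=np.array([.002,.0007]);A=N[1][2]+np.pi/2
print(firm(c,r,A,2.0,.1278,-.1,3.3))
E
```

```text
2.10 t12.43 m -0.156 j6 -0.154 [-2.1 -4.6  0.1] 0.214
2.20 t12.85 m -0.175 j6 -0.157 [-2.6 -4.   0.5] 0.314
2.30 t13.27 m -0.152 j6 -0.159 [-3.2 -4.2  0.3] 0.414
2.40 t13.68 m -0.161 j6 -0.166 [-2.8 -4.6  0.7] 0.514
2.50 t14.10 m -0.160 j6 -0.166 [-2.9 -4.3  0.6] 0.614
2.60 t14.52 m -0.178 j6 -0.166 [-3.  -4.6  0.5] 0.714
2.70 t14.93 m -0.147 j6 -0.170 [-2.9 -4.2  1. ] 0.815
2.80 t15.35 m -0.200 j6 -0.172 [-3.1 -4.3  0.6] 0.915
2.90 t15.77 m -0.160 j6 -0.174 [-2.8 -4.1  0.9] 1.015
3.00 t16.18 m -0.225 j6 -0.227 [-3.1 -4.   0.7] 1.115
3.10 t16.60 m -0.114 j6 -0.118 [-3.4 -4.3  0.7] 1.216
3.20 t17.02 m 0.011 j6 0.011 [-3.2 -4.5  0.9] 1.316
3.30 t17.43 m 0.109 j6 0.123 [-3.8 -4.6  0.9] 1.416
check 0.107
3.300000000000001
```

```bash
cat >> rob.py <<'E'
D=np.array([-.0017,-.0007]); j6=lambda: manip.current_joint_torque()[5]
def release():
    manip.set_gripper(.5); p=manip.current_ee_pos(); manip.move_l([p[0],p[1],.182],max_speed=.15)
def job(n,s,regrip=None,thmax=3.6,z0=.1277):
    c=np.array(N[n][:2])+D; r=np.zeros(2); A=N[n][2]+s*np.pi/2
    manip.move_ptp([*c,.182],R(A)); manip.move_l([*c,z0],max_speed=.12); manip.set_gripper(0,60); rd("grip")
    th=0; ths=[0]; P=[manip.current_ee_pos()[:2]]; base=[]; fine=False
    while th<thmax-1e-6:
        if regrip and th>regrip-1e-6 and len(ths)>1:
            manip.set_gripper(.5); A+=np.pi; r=np.zeros(2); regrip=None
            manip.move_ptp([*c,z0-.003*th/(2*np.pi)],R(A-th)); manip.set_gripper(0,60); rd("regrip"); ths=[th]; P=[manip.current_ee_pos()[:2]]
        th+=.3 if th<1.79 else (.05 if fine else .1)
        try: go(c,r,A,th,z0)
        except manip.Unreachable: print("UNREACHABLE",th); return
        manip.dwell(.05); t=j6(); f=manip.current_force()
        print("%.2f t%.2f j6 %.3f q6 %.2f"%(th,T(),t,manip.current_qpos()[5]),f.round(1))
        if np.linalg.norm(f)>35: print("FORCE"); return
        if th<1.85:
            ths.append(th); P.append(manip.current_ee_pos()[:2])
            if ths[-1]-ths[0]>.55: c,r=fit(ths,P)
        else:
            b=np.median(base) if base else t
            if t-b>.05: fine=True
            else: base.append(t)
            if t-b>.155:
                manip.dwell(.1); print("firm rise %.3f"%(j6()-b),c.round(4),r.round(4)); return
E
python3 - <<'E'
from rob import *
release(); rd("rel"); job(3,-1)
E
```

```text
rel t18.58 F [-0.7 -0.4 -0.6] M [ 0.012 -0.019 -0.   ] q6 1.421 w 0.502
grip t21.23 F [-10.5  -6.6  11.8] M [-0.987  1.764 -0.023] q6 -0.448 w 0.098
0.30 t21.67 j6 -0.086 q6 -0.15 [-10.4  -7.3  11.6]
0.60 t22.11 j6 -0.086 q6 0.15 [-11.1  -6.5  11.8]
0.90 t22.55 j6 -0.061 q6 0.45 [-3.3 -0.3  7. ]
1.20 t22.99 j6 -0.089 q6 0.75 [-3.6  0.4  6.9]
1.50 t23.43 j6 -0.091 q6 1.05 [-4.  -0.7  7.6]
1.80 t23.88 j6 -0.094 q6 1.35 [-4.  0.  7.]
1.90 t24.18 j6 -0.069 q6 1.45 [-3.8 -0.   8.2]
2.00 t24.48 j6 -0.073 q6 1.55 [-3.1 -0.5  7.7]
2.10 t24.77 j6 -0.077 q6 1.65 [-2.9 -1.3  7.2]
2.20 t25.07 j6 -0.179 q6 1.75 [-2.9  0.5  7. ]
2.30 t25.38 j6 -0.044 q6 1.85 [-3.9 -0.6  7.1]
2.40 t25.68 j6 0.084 q6 1.95 [-4.7 -0.3  8. ]
firm rise 0.079 [0.455  0.0349] [-0.      0.0001]
```

```bash
python3 - <<'E'
from rob import *
c=np.array([.455,.0349]); r=np.array([0,.0001]); A=N[3][2]-np.pi/2
print(T(),j6(),manip.current_ft_torque()[2])
th=2.4
for ds in (.1,):
    th+=ds; go(c,r,A,th,.1282); L=[]
    for _ in range(6): L.append(round(float(j6()),3)); manip.dwell(.04)
    print(th,T(),L,mz(3))
E
```

```text
25.775 0.00582813416258432 -0.005720848326990945
2.5 26.275 [0.605, 0.287, 0.208, 0.184, 0.188, 0.206] (np.float64(0.31478909530265425), array([-3.26879941, -0.47147923,  6.05150985]))
```

```bash
python3 - <<'E'
from rob import *
L=[]
for _ in range(8): L.append((round(float(j6()),3),round(float(manip.current_ft_torque()[2]),3),round(float(manip.current_qpos()[5]),4))); manip.dwell(.04)
print(T(),L)
E
```

```text
26.7083 [(0.249, 0.323, 2.0487), (0.282, 0.273, 2.0488), (0.295, 0.294, 2.0488), (0.298, 0.334, 2.0488), (0.299, 0.286, 2.0488), (0.299, 0.258, 2.0488), (0.299, 0.298, 2.0488), (0.299, 0.276, 2.0488)]
```

```bash
sed -i 's/(.05 if fine else .1)/.1/; s/manip.dwell(.05); t=j6()/manip.dwell(.05 if th<1.85 else .25); t=j6()/; s/if t-b>.155:/if t-b>.14:/; s/regrip=None,thmax=3.6,z0=.1277/regrip=None,thmax=3.6,z0=.128/' rob.py
python3 - <<'E'
from rob import *
release(); rd("rel"); job(4,1); rd("end")
E
```

```text
rel t27.65 F [-0.4 -0.2  0.3] M [-0.015 -0.003  0.017] q6 2.050 w 0.505
grip t32.62 F [-10.8   1.9  12.2] M [ 0.322  1.778 -0.115] q6 -2.759 w 0.099
0.30 t33.07 j6 -0.029 q6 -2.46 [-7.4  0.1 10.5]
0.60 t33.51 j6 -0.025 q6 -2.16 [-6.6 -0.1  9.4]
0.90 t33.95 j6 -0.020 q6 -1.86 [-4.2 -1.6  6.8]
1.20 t34.39 j6 -0.019 q6 -1.56 [-4.  -0.9  6.7]
1.50 t34.83 j6 -0.018 q6 -1.26 [-3.8 -1.6  6.3]
1.80 t35.27 j6 -0.017 q6 -0.96 [-3.9 -1.   5.4]
1.90 t35.77 j6 -0.087 q6 -0.86 [-3.  -1.5  6.2]
2.00 t36.27 j6 -0.087 q6 -0.76 [-3.4 -0.8  6.9]
2.10 t36.77 j6 -0.087 q6 -0.66 [-3.2 -0.7  6.3]
2.20 t37.27 j6 -0.087 q6 -0.56 [-3.3 -0.6  6.4]
2.30 t37.77 j6 -0.089 q6 -0.46 [-3.1 -1.   6.5]
2.40 t38.27 j6 -0.227 q6 -0.36 [-3.6 -0.9  5.9]
2.50 t38.77 j6 -0.111 q6 -0.26 [-3.1 -0.5  6.6]
2.60 t39.27 j6 0.009 q6 -0.16 [-2.9 -1.   6.8]
2.70 t39.77 j6 0.113 q6 -0.06 [-3.2 -0.9  6.2]
firm rise 0.200 [0.5046 0.1441] [0.0002 0.001 ]
end t39.88 F [-3.5 -2.1  7. ] M [-0.228  0.536  0.114] q6 -0.062 w 0.096
```

```bash
python3 - <<'E'
from rob import *
release(); rd("rel"); job(2,-1,regrip=.6); rd("end")
E
```

```text
rel t40.82 F [ 0.3 -0.2 -0.3] M [-0.057  0.06  -0.015] q6 -0.062 w 0.504
grip t42.62 F [-1.6  2.   6.4] M [0.143 0.305 0.001] q6 0.113 w 0.095
0.30 t43.07 j6 0.001 q6 0.41 [-0.2 -0.6  6.3]
0.60 t43.51 j6 0.003 q6 0.71 [ 2.7 -1.9  5.3]
regrip t46.80 F [-8.7  0.4  9.2] M [ -0.272   1.049 -25.944] q6 -2.397 w 0.506
0.90 t47.24 j6 -9.287 q6 -2.12 [ 2.1 -3.7 12.2]
1.20 t47.68 j6 -3.007 q6 -1.83 [ 4.1 -7.6 11.7]
1.50 t48.12 j6 -1.375 q6 -1.53 [-0.4 -3.9 15.7]
1.80 t48.55 j6 -0.416 q6 -1.24 [-7.9  4.5 20.9]
1.90 t49.05 j6 -0.105 q6 -1.14 [-9.3  8.  22.7]
2.00 t49.55 j6 -0.086 q6 -1.04 [-13.    8.8  26.5]
2.10 t50.05 j6 -0.077 q6 -0.94 [-13.9   9.7  27.6]
2.20 t50.55 j6 -0.055 q6 -0.84 [-16.9  10.   30. ]
FORCE
end t50.55 F [-16.9  10.   30. ] M [ 1.418  2.773 -0.076] q6 -0.843 w 0.099
```

```bash
python3 - <<'E'
from rob import *
A0=N[2][2]+np.pi/2-2.2
p0=manip.current_ee_pos(); c=np.array(N[2][:2])+[-.0027,-.0012]; r=p0[:2]-c; z0=p0[2]+.0003
print(p0,r)
go(c,r,A0,0,z0); manip.dwell(.1); print(manip.current_force().round(1)); th=0; ths=[0];P=[manip.current_ee_pos()[:2]]; base=[]; prev=None; fine=False
while True:
    if T()>66: print("TIME"); break
    if not fine and th>2.65: fine=True; prev=None
    th+=.1 if fine else .3
    try: go(c,r,A0,th,z0)
    except manip.Unreachable: print("UNREACH",th); break
    manip.dwell(.25 if fine else .05); t=j6(); f=manip.current_force()
    print("%.2f t%.2f j6 %.3f q6 %.2f"%(th,T(),t,manip.current_qpos()[5]),f.round(1))
    if np.linalg.norm(f)>35: print("FORCE"); break
    if not fine:
        ths.append(th); P.append(manip.current_ee_pos()[:2])
        if th>.55: c,r=fit(ths,P)
        if prev is not None and abs(t-prev)>.12: print("JUMP"); break
        prev=t
    else:
        base.append(t); b=np.median(base[:4])
        if t-b>.14: manip.dwell(.1); print("firm",j6()-b); break
E
```

```text
[ 0.60550803 -0.03707986  0.12944919] [ 0.00590803 -0.00647986]
[-2.1  0.6 -0.5]
0.30 t51.33 j6 0.045 q6 -0.55 [ 1.1  4.7 -1.6]
0.60 t51.77 j6 -0.034 q6 -0.25 [ 2.9  5.8 -3.5]
0.90 t52.21 j6 0.020 q6 0.05 [ 2.   1.6 -4. ]
1.20 t52.65 j6 0.016 q6 0.35 [ 3.   1.8 -6.1]
1.50 t53.09 j6 0.020 q6 0.65 [ 3.4  2.2 -5.3]
1.80 t53.53 j6 0.026 q6 0.96 [ 3.1  1.3 -7.7]
2.10 t53.98 j6 0.034 q6 1.26 [ 3.7  2.4 -8.5]
2.40 t54.42 j6 0.043 q6 1.56 [ 3.4  2.  -9.4]
2.70 t54.86 j6 0.051 q6 1.87 [ 4.2  2.  -9.5]
2.80 t55.36 j6 -0.042 q6 1.97 [  4.1   1.9 -11. ]
2.90 t55.86 j6 -0.046 q6 2.07 [  5.2   2.9 -12.2]
3.00 t56.36 j6 -0.044 q6 2.17 [  5.2   3.1 -12.1]
3.10 t56.86 j6 -0.043 q6 2.27 [  4.3   3.1 -12.2]
3.20 t57.36 j6 -0.042 q6 2.38 [  4.5   2.6 -12.2]
3.30 t57.86 j6 -0.042 q6 2.48 [  4.4   2.5 -11.3]
3.40 t58.36 j6 -0.042 q6 2.58 [  4.3   4.  -11.9]
3.50 t58.86 j6 -0.042 q6 2.68 [  4.5   2.9 -11.1]
3.60 t59.36 j6 -0.043 q6 2.78 [  4.6   3.6 -12. ]
UNREACH 3.7000000000000006
```

```bash
python3 - <<'E'
from rob import *
c=np.array(N[2][:2])+[-.0027,-.0012]; A=N[2][2]-np.pi/2-2.2-3.6+2*np.pi
p=manip.current_ee_pos(); manip.set_gripper(.5); manip.move_l([p[0],p[1],.172],max_speed=.2); print(T())
manip.move_ptp([*c,.172],R(A)); rd("rot"); manip.move_l([*c,.1275],max_speed=.15); manip.set_gripper(0,60); rd("grip")
p0=manip.current_ee_pos(); r=p0[:2]-c; print(r)
th=0
while T()<67:
    th+=.1; go(c,r,A,th,.1275); manip.dwell(.25); t=j6()
    print("%.2f t%.2f j6 %.3f"%(th,T(),t),manip.current_force().round(1),manip.current_grip_width().round(3))
    if t>.09: break
    if th>.85 or np.linalg.norm(manip.current_force())>35: print("odd"); break
E
```

```text
60.15
rot t62.81 F [-1.   0.3  0.7] M [ 0.04  -0.012 -0.028] q6 -0.370 w 0.502
grip t63.66 F [1.  1.2 6.3] M [ 0.209 -0.122  0.036] q6 -0.371 w 0.095
[8.16894814e-04 1.32164495e-05]Traceback (most recent call last):
  File "<stdin>", line 9, in <module>
AttributeError: 'float' object has no attribute 'round'
```

```bash
python3 - <<'E'
from rob import *
c=np.array(N[2][:2])+[-.0027,-.0012]; A=N[2][2]-np.pi/2-2.2-3.6+2*np.pi; r=np.array([.0008,0]); th=.1
print(T(),j6(),manip.current_qpos()[5])
if j6()<.06:
  while T()<67.6:
    th+=.1; go(c,r,A,th,.1275); manip.dwell(.25); t=j6()
    print("%.2f t%.2f j6 %.3f"%(th,T(),t),manip.current_force().round(1))
    if t>.09: break
    if th>.95 or np.linalg.norm(manip.current_force())>35: print("odd"); break
E
```

```text
64.1583 -0.09447888471186161 -0.2707073570099689
0.20 t64.66 j6 -0.183 [-3.2  1.8  8.9]
0.30 t65.16 j6 -0.155 [-2.8  2.6  8.1]
0.40 t65.66 j6 -0.029 [-1.8  2.5  8.1]
0.50 t66.16 j6 0.095 [-1.8  3.2  8.2]
```

```bash
python3 - <<'E'
from rob import *
release(); rd("rel")
for c in ("top","scene"): 
    p,d=manip.grab_frame(c); np.save(c+"_e.npy",d)
    import cv2; cv2.imwrite(f"pics/{c}_end.png",p[:,:,::-1])
print(T()); manip.sign_off()
E
```

```text
rel t67.10 F [-0.9  0.1  0.8] M [ 0.01  -0.003  0.001] q6 0.128 w 0.502
67.2
the job is handed in; nothing more can be done
```

View pics/scene_end.png

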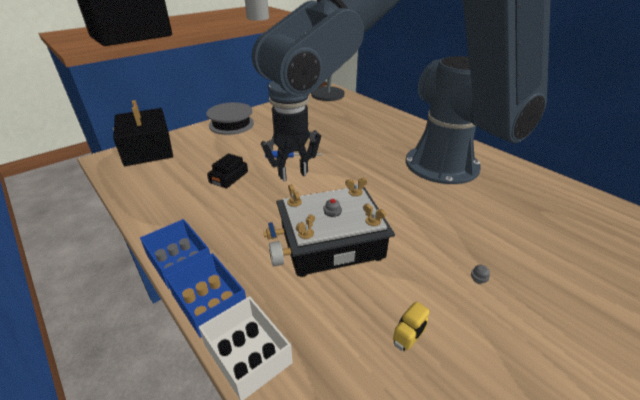

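I tightened all four wing nuts to firm in cross order (1, 3, then 4, 2) and handed the job in at 67.2 s. Nut 2 was mishandled on the way, and nuts 1 and 3 probably ended tighter than you asked.

| Nut | Rise over running torque (N m) | How sure |
|---|---|---|
| 1 | about 0.28–0.3 | Above your 0.15–0.25 band, under the 0.4 limit. My stop test used a wrong baseline. |
| 3 | about 0.25–0.35 | I moved a last 0.1 rad on an unsettled reading. It then read 0.30 with no settled running value to compare. Taking nut 1's settled running value, the rise would be about 0.47, over the limit. Turn angle puts it 0.2–0.4 rad past contact, as wanted. |
| 4 | 0.20 | Clean, from settled readings after like steps. |
| 2 | about 0.19 | Measured from a single running reading after the last regrip. |

**Nut 2 error:** I swung the open fingers half a turn at wing height when regripping. They dragged the nut back by an estimated 2.2 rad and jammed against it, with a wrist moment of about 26 N m. I then ran it back down and regripped from above. Its total turn is inferred, but torque dipped and rose at the end much as on the other nuts.

**Force on the plate:** during the nut 2 jam the tool pressed down with up to 30 N; otherwise about 12 N or less.

**Last check:** the final picture shows the gripper clear of the chamber and the battery, tape and spare gland in place; the screwdriver is partly hidden by the gripper. I did not measure whether the plate is level.

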